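Ready a glass slab for scoring: open the captive-cap oil jar and set the straightedge

ROBOT

A 6-joint arm with a two-finger parallel gripper is mounted at the origin on the work surface. World frame = base frame: x ahead of the robot, y to its left, z up, the work surface at z = 0. Lengths are in m, angles in rad, forces in N, time in s.
With the tool pointing down it reaches from about 0.275 to 0.825 m from the base axis. Payload 5.2 kg.
Tool frame: the origin (TCP) lies on the front face of the gripper's body, between the roots of the fingers; the fingertips stand 84 mm ahead of it and the grasp point (between the pads) lies 65 mm ahead of it (bot.tcp_to_grasp is the distance from the TCP to the grasp point, in m); z points along the fingers, y is the line along which they close (so a half turn about z gives the same grasp; the last joint's range is limited). The gripper opens to 93 mm and grips with 3 to 60 N. Pads are 15 mm wide; open, the fingers measure 128 mm over their backs; the gripper's body (75 mm by 188 mm) begins 65 mm behind the grasp point.
Start: joints at [0.962, 0.259, 1.535, -0, 1.348, -0.203], TCP at [0.217, 0.505, 0.303] pointing down, gripper open.
Joint ranges: [-3.14, 3.14], [-0.91, 2.08], [0.19, 2.58], [-1.22, 4.36], [0.22, 2.71], [-3.12, 3.12]. Speed limits (rad/s): [2.57, 2.57, 3.14, 3.14, 3.14, 3.14].

INTERFACE

Orientations are given as [roll, pitch, yaw] about the fixed x, y, z axes, in that order (R = Rz(yaw) Ry(pitch) Rx(roll)).
In Python, from cell import bot, imaging, order gives the robot as it stands. The module is installed in compiled form; this text tells all that it offers.
- The arm moves only by the tool send_rows, never from a script. Its argument "increments" is one flat list of numbers, 4 for each row, row after row: the shift along the tool's x, y, z scaled (see below), then the turn about the tool's z scaled (see below). In form: [dx, dy, dz, spin, dx, dy, dz, spin, ...]. A call has 1 to 10 rows; each row is the pose to reach, as a shift and turn from the pose commanded when the call began, along the tool's axes at that moment, turning the shorter way round; what a row does not reach only later rows make up. The controller multiplies each number of a shift by 0.1 m and each number of a turn by 180 degrees. A row lasts 1/8 s, in which the tool goes at most 62.5 mm and 10.7 degrees, less where a joint would pass 70% of its speed; a pose out of reach is approached as far as the arm can. A call with a number of a shift or a turn outside -1 to 1 is refused whole. A call with a gripper value outside its range is refused whole. "gripper" is the closure, from -1 (fully open) to 1 (shut), set as the call begins (left out, the last holds). The fingers move at their own pace and stop on an object; "squeeze" is the grip in N (left out, the last holds). Time passes only in rows, so rows that repeat a pose let the fingers close. It gives the time, the measured TCP pose, the force, the opening and the grip force at its end, in the units of the state.
- bot.state(): the state, without advancing time (a new reading comes with each control period).
- imaging.grab_frame(name): name is "side" or "top" or "wrist"; returns the picture (480x640x3 uint8, red, green, blue); there is no depth.
- imaging.camera_model(name): a dict with "fx", "fy", "cx", "cy" (pixels), "distortion" ([k1, k2, p1, p2, k3] as OpenCV has them; the pictures are not rectified), "world_from_camera" (4x4, takes a point from camera to world coordinates); the wrist camera has in their place "hand_eye" (4x4, takes a point from camera to tool coordinates, whose origin is the TCP and whose axes are the flange's). Camera axes: x right, y down, z forward; pixel columns grow to the right and rows downward; lengths in m; the calibration is good to about 2 mm. A picture is of the moment at which its call begins: read the wrist's pose just before it. camera_model takes no time and is no camera call.
- order.finish_job(): hands the job in; it is judged then, once.
The state is a dict: "clock": time; "joint_pos": joint angles; "dq": joint speeds; "joint_efforts": joint torques, N m; "tcp_pos": TCP position; "tcp_rot": TCP orientation; "contact_force": force on the tool from outside, world axes, zero at the start; "wrist_torque": the same for the moment, N m; "width": finger opening in m; "finger_force": force on a finger pad.
Only numpy, scipy, OpenCV 4.12 (cv2) and the standard library are available. Lean on these libraries where they do the work, as an engineer would, in place of code of your own. Each camera call takes 0.05 s, during which the arm holds its last target. There are 200 camera calls.

TASK

Get the dark glass slab ready for scoring. Open the squat oil jar: unscrew its captive cap anticlockwise until it stops, then fold it back on its hinge by at least 60 degrees so that the mouth is clear. Also lay the straightedge flat on the table, flush against the slab's long edge nearest the robot and about centred on it, leaving the slab and everything else where it is and the tall bottle shut.

Things in the scene. Friction and masses are not known exactly. Their poses are not given: they have to be found in the camera images.
- oil_jar: Squat amber jar, 76 mm across, 92 mm tall, fixed in a light wood cradle (110 x 100 mm) that leans it 34.4 deg (0.6 rad) from vertical towards the robot. Origin: centre of the cradle's underside; x points away from the robot (the jar leans to -x), z up. In this frame the closed cap's top centre is at (-71, 0, 143) mm and the cap's fold hinge at (-21, 0, 137), its axis along y.
- oil_cap_top (a point): Centre of the top face of the oil jar's captive cap: round, knurled, black, 52 mm across, 28 mm high, a thin pale rib across its top (along x). z is the cap's axis, pointing outwards; x and y turn with the cap. Below it is a 56 mm steel collar, 5 mm thick, that carries it on the hinge; grip only the cap's 28 mm.
- oil_cap (a joint): Twist of the oil cap in its collar, rad. 0 = screwed home; it grows anticlockwise (seen looking at the cap's top) to a stop at 2.4. It starts between 0 and 0.4. The thread holds the cap down until about 2 rad. Stiff (0.15 N m): it stays as left.
- oil_hinge (a point): Middle of the fold hinge's pin, at the high rim of the jar's neck away from the robot, 38 mm from the cap's axis and 33.5 mm below the cap's top. The hinge axis is y of this frame (level); at fold 0 its z is the jar's axis. The frame turns with the collar.
- oil_arm (a joint): Fold of the collar and cap about the hinge, rad. 0 = down on the mouth, grows as the cap is lifted up and away from the robot, stop at 1.9. Stiff: it stays as left.
- flux_bottle: Tall narrow amber bottle (54 mm across, 132 mm tall, black cap 36 mm across and 26 mm high) in a like cradle, same frame as oil_jar; to be left alone. It may stand left or right of the oil jar.
- flux_cap (a joint): Twist of the tall bottle's cap, rad, 0 = shut. Leave it.
- slab: Loose slab of dark blue glass, 120 mm (x) by 170 mm (y) by 15 mm thick, about 0.77 kg, lying flat on the table. Origin: centre of the underside. x points roughly away from the robot; the long edge nearest the robot is at x = -60 mm.
- slab_edge (a point): Middle of the slab's long edge nearest the robot, at the table; axes as the slab's.
- straightedge: Loose aluminium straightedge, 34 mm wide (x), 200 mm long (y), 8 mm thick, about 0.25 kg, with a dark wood grip block on the middle of its top: 26 mm (x) by 56 mm (y), from 8 to 42 mm above the table. Alike either way round. Origin: centre of the underside.
- pliers: Black grozing pliers, about 165 mm long, lying beyond the slab; not part of the job. Origin near the pivot.
- tape: Roll of copper foil tape, 68 mm across, 16 mm high, lying beyond the slab; not part of the job. Origin: centre of the underside.
- brush: Bench brush, 245 mm long, 38 mm high, lying towards the robot on its left; not part of the job.
- offcut_a: Flat dark glass offcut, 50 x 85 x 4 mm, lying in front of the jars; not part of the job.
Not all that is in view belongs to the job. Of the things shaped like the straightedge, the aluminium one is meant.

How it is judged:
On the way, in this order (a step that is already met when the one before it is completed fails the run):
1. the oil jar's cap is unscrewed (twist over 2.0 rad) while still down on the mouth (fold under 0.25 rad) (value of joint oil_cap above 2 rad and value of joint oil_arm below 0.25 rad), for 0.1 s.
2. the unscrewed cap is folded back on its hinge by more than 1.0 rad (value of joint oil_cap above 1.9 rad and value of joint oil_arm above 1 rad), for 0.2 s.
At the end, for the whole second after the job is handed in: Oil cap unscrewed (over 1.9 rad) and folded back over 1.0 rad; tall bottle shut; straightedge flat on the table, its long side on the slab's long edge nearest the robot (gap under 2.7 mm, parallel within 0.025 rad, centred within 25 mm); straightedge and slab at rest (all of step 2 and value of joint flux_cap below 0.3 rad and x of straightedge in the frame of slab between -0.0797 and -0.0745 m and y of straightedge in the frame of slab between -0.025 and 0.025 m and z of straightedge in the frame of slab between -0.004 and 0.004 m and angle between the y axis of straightedge and the y axis of slab, either way round below 0.025 rad and angle between each of straightedge, slab's own z axis and vertical below 0.05 rad and linear speed of each of straightedge, slab below 0.01 m/s); the robot touches nothing.
It fails at once if the slab is shoved more than 25 mm (distance of slab from where it was at the start of the episode above 0.025 m).
It fails at once if the tall bottle's cap is turned more than 0.3 rad (value of joint flux_cap above 0.3 rad).
It fails at once if a bystander (pliers, tape, brush or offcut) is moved more than 30 mm (distance of any of pliers, tape, brush, offcut_a from where it was at the start of the episode above 0.03 m).
It also fails if it takes over 72 s, if anything falls off the work surface, if the arm or the gripper's body presses on something with over 40 N, if the wrist force passes 120 N, or if a joint passes its speed limit or range.

## Working session

There is one attempt and no reset: what is moved stays moved. The work goes in short steps, Python scripts to look and compute and a tool call to move; the robot and the scene stay as the last step left them, time stands still between calls to the robot, and variables do not carry over. Pictures are saved under pics/ and viewed, at most 10 in all, crops included, and the job is handed in when it is done.

Besides the shell and the picture viewer there is one more tool, called after ">>>" as name(argument=value, ...), one argument or row to a line, values as JSON. send_rows: Moves the arm, as the interface text tells. Its arguments: {"type":"object","properties":{"increments":{"type":"array","items":{"type":"number","minimum":-1,"maximum":1}},"gripper":{"type":"number"},"squeeze":{"type":"number"}},"required":["increments"]}

```bash
mkdir -p pics; ls; cat > h.py <<'E'
import numpy as np, cv2
from cell import bot, imaging, order
from scipy.spatial.transform import Rotation as R
def snap(n,f):
    im=imaging.grab_frame(n); cv2.imwrite(f'pics/{f}.png',im[:,:,::-1]); return im
def cam(n):
    m=imaging.camera_model(n); K=np.array([[m['fx'],0,m['cx']],[0,m['fy'],m['cy']],[0,0,1]]); d=np.array(m['distortion'])
    if n=='wrist':
        s=bot.state(); T=np.eye(4); T[:3,:3]=R.from_euler('xyz',s['tcp_rot']).as_matrix(); T[:3,3]=s['tcp_pos']
        return K,d,T@np.array(m['hand_eye'])
    return K,d,np.array(m['world_from_camera'])
def px2w(n,px,z,c=None):
    K,d,W=c or cam(n)
    u=cv2.undistortPoints(np.array(px,float).reshape(-1,1,2),K,d)[:,0]
    r=np.c_[u,np.ones(len(u))]@W[:3,:3].T; o=W[:3,3]
    return o+r*((np.broadcast_to(z,len(u))-o[2])/r[:,2])[:,None]
def w2px(n,P,c=None):
    K,d,W=c or cam(n); V=np.linalg.inv(W)
    return cv2.projectPoints(np.array(P,float).reshape(-1,1,3),cv2.Rodrigues(V[:3,:3])[0],V[:3,3],K,d)[0][:,0]
E
python3 - <<'E'
from h import *
np.set_printoptions(precision=4,suppress=True)
for n in('top','side','wrist'):
    snap(n,n+'0'); print(n,cam(n)[2])
print(bot.state(),bot.tcp_to_grasp)
E
```

```text
pics
top [[-0.0176 -0.9894  0.1443  0.2673]
 [-0.9998  0.0175 -0.0017 -0.0381]
 [-0.0008 -0.1443 -0.9895  1.3727]
 [ 0.      0.      0.      1.    ]]
side [[ 0.7761 -0.4818  0.4069 -0.0384]
 [-0.6305 -0.5805  0.5152 -0.6223]
 [-0.012  -0.6564 -0.7544  1.0193]
 [ 0.      0.      0.      1.    ]]
wrist [[ 0.3954  0.8881  0.2346  0.1511]
 [ 0.9185 -0.382  -0.1021  0.5337]
 [-0.0011  0.2558 -0.9667  0.3837]
 [ 0.      0.      0.      1.    ]]
{'clock': 0.15, 'joint_pos': array([ 0.9622,  0.2592,  1.5358, -0.    ,  1.348 , -0.2028]), 'dq': array([ 0.0003, -0.0019, -0.0032,  0.0002, -0.0006, -0.    ]), 'joint_efforts': array([  0.0031, -43.7644, -28.4235,   0.0721,   0.0379,  -0.0001]), 'tcp_pos': array([0.2169, 0.5051, 0.3021]), 'tcp_rot': array([-3.1401, -0.0003,  2.7358]), 'contact_force': array([-0.1471, -0.0005,  0.7395]), 'wrist_torque': array([-0.0221, -0.0344, -0.0057]), 'finger_force': 0.0, 'width': 0.09320948540026021} 0.0653
```

View pics/top0.png

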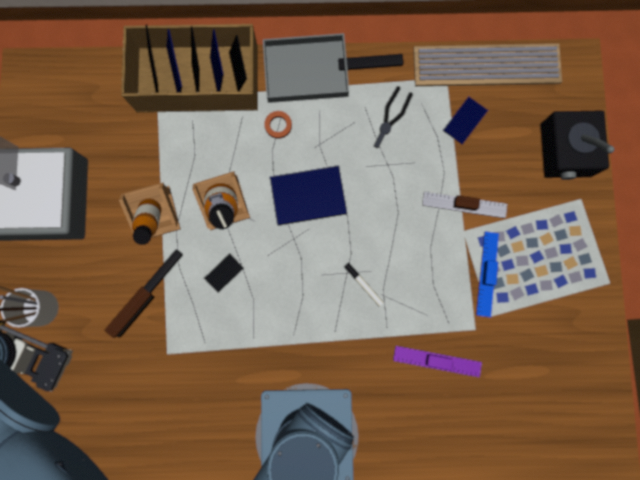

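View pics/side0.png

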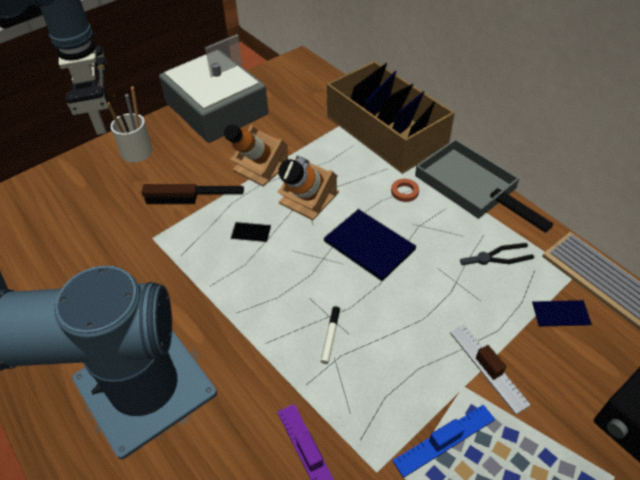

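```bash
python3 - <<'E'
from h import *
np.set_printoptions(precision=4,suppress=True)
t=cv2.imread('pics/top0.png'); s=cv2.imread('pics/side0.png')
a=cv2.resize(t[160:260,180:260],None,fx=5,fy=5,interpolation=cv2.INTER_CUBIC)
b=cv2.resize(s[140:240,265:345],None,fx=5,fy=5,interpolation=cv2.INTER_CUBIC)
cv2.imwrite('pics/m1.png',np.hstack([a,b]))
hsv=cv2.cvtColor(t,cv2.COLOR_BGR2HSV)
m=cv2.inRange(t,(40,0,0),(110,60,45)); m[:150]=0; m[250:]=0; m[:,:255]=0;m[:,365:]=0
c=max(cv2.findContours(m,0,2)[0],key=cv2.contourArea)
r=cv2.minAreaRect(c); P=cv2.boxPoints(r); print('slab px',P.tolist())
W=px2w('top',P,0.012); print(W, [np.linalg.norm(W[i]-W[i-1]) for i in range(4)])
# straightedge: not-background bright + block
cr=t[180:230,415:515]
g=cv2.inRange(cv2.cvtColor(cr,cv2.COLOR_BGR2HSV),(0,0,140),(180,70,255))
br=cv2.inRange(cr,(0,0,40),(60,70,130))
for mm in(g,):
    mm=cv2.morphologyEx(mm,cv2.MORPH_CLOSE,np.ones((9,9)))
    mm[:,:5]=0
    c=max(cv2.findContours(mm,0,2)[0],key=cv2.contourArea);P=cv2.boxPoints(cv2.minAreaRect(c))+[415,180]
    W=px2w('top',P,0.008);print('se',P.tolist(),W,W.mean(0),[np.linalg.norm(W[i]-W[i-1]) for i in range(4)])
E
```

```text
slab px [[270.56756591796875, 177.40541076660156], [337.70269775390625, 166.2162322998047], [345.45947265625, 212.7567596435547], [278.3243408203125, 223.94593811035156]]
[[ 0.6021  0.0778  0.012 ]
 [ 0.6269 -0.0844  0.012 ]
 [ 0.5125 -0.1004  0.012 ]
 [ 0.4883  0.0599  0.012 ]] [np.float64(0.11515661985701313), np.float64(0.16402117793553753), np.float64(0.11548257397065506), np.float64(0.1621079939535499)]
se [[420.0, 228.99999237060547], [420.0, 180.0], [513.9999847412109, 180.0], [513.9999847412109, 228.99999237060547]] [[ 0.4708 -0.2771  0.008 ]
 [ 0.5903 -0.2821  0.008 ]
 [ 0.5861 -0.5083  0.008 ]
 [ 0.4669 -0.5005  0.008 ]] [ 0.5285 -0.392   0.008 ] [np.float64(0.22341934918946152), np.float64(0.11952957055127136), np.float64(0.2261865886397927), np.float64(0.11951577115535006)]
```

View pics/m1.png

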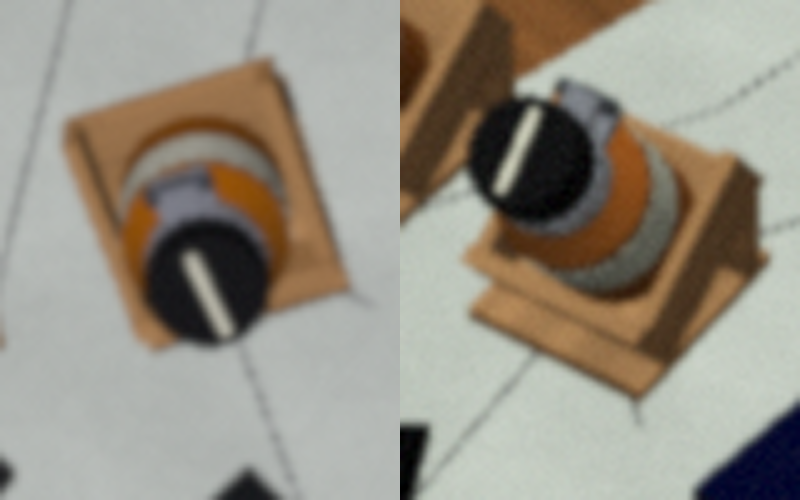

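```bash
cat >> h.py <<'E'
A=np.array([-np.sin(.6),0,np.cos(.6)])
def jw(p,P): # jar frame -> world
    c,s=np.cos(p[2]),np.sin(p[2]); P=np.atleast_2d(P)
    return P@np.array([[c,s,0],[-s,c,0],[0,0,1]])+[p[0],p[1],0]
E
python3 - <<'E'
from h import *
from scipy.optimize import least_squares
np.set_printoptions(precision=4,suppress=True)
CT=cam('top');CS=cam('side')
M=[[-.071,0,.143],[-.021,0,.137],[-.055,-.05,0]]
ot=[[221.6,218.8],[216,196],[249.6,218]]; os_=[[288.5,170.2],[302.6,161],[312.4,220]]
def f(p):
    W=jw(p,M); return np.r_[(w2px('top',W,CT)-ot)[:2].ravel(),(w2px('side',W,CS)-os_).ravel()]
r=least_squares(f,[.5,.2,0.2]); print(r.x,r.fun)
p=r.x
q=p.copy()
print('cap top',jw(p,M[0]))
th=np.linspace(0,2*np.pi,60); e1=np.array([np.cos(.6),0,np.sin(.6)]);e2=np.array([0,1,0])
circ=[np.array(M[0])-k*A+.026*(np.cos(t)*e1+np.sin(t)*e2) for k in(0,.028) for t in th]
base=[[x,y,0] for x in(-.055,.055) for y in(-.05,.05)]
out=[]
for n,f0,(x0,y0),C in(('top','top0',(180,160),CT),('side','side0',(265,140),CS)):
    im=cv2.imread(f'pics/{f0}.png')[y0:y0+100,x0:x0+80]; im=cv2.resize(im,None,fx=5,fy=5,interpolation=cv2.INTER_CUBIC)
    for P,col in((circ,(0,255,0)),(base,(0,0,255)),(M[:2],(255,0,255))):
        for u in w2px(n,jw(p,P),C): cv2.circle(im,tuple(int(v) for v in ((u-[x0,y0])*5+2)),2,col,-1)
    out.append(im)
cv2.imwrite('pics/m2.png',np.hstack(out))
# straightedge crop + slab fit check in wrist later
t=cv2.imread('pics/top0.png')[185:225,415:515]; cv2.imwrite('pics/se.png',cv2.resize(t,None,fx=8,fy=8,interpolation=cv2.INTER_CUBIC))
E
```

```text
[0.5497 0.1911 0.2328] [-1.048  -0.0607 -0.1217  1.2329  0.0914  0.3365  0.6997 -0.7925  0.9446
  0.7728]
cap top [[0.4806 0.1747 0.143 ]]
```

View pics/m2.png

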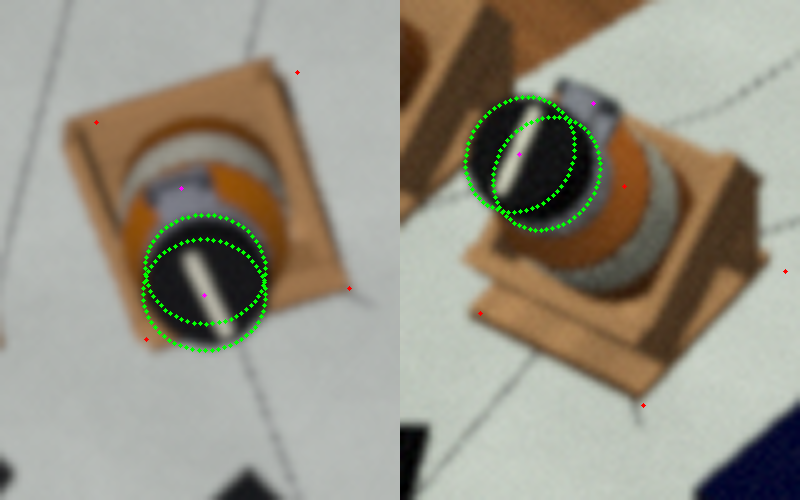

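```bash
cat >> h.py <<'E'
JP=[0.5497,0.1911,0.2328]
def inc(pos,yaw,cp=None,cy=None):
    s=bot.state(); p=np.array(s['tcp_pos'] if cp is None else cp); y=s['tcp_rot'][2] if cy is None else cy
    Rm=R.from_euler('xyz',[np.pi,0,y]).as_matrix()
    d=Rm.T@(np.array(pos)-p)/.1; sp=-((yaw-y+np.pi)%(2*np.pi)-np.pi)/np.pi
    print('inc',np.round(d,3),'spin',round(sp,4),'tcp',np.round(p,4),'rot',np.round(s['tcp_rot'],4)); return d,sp
E
python3 - <<'E'
from h import *
g=jw(JP,[-.065,0,.1345])[0]; print(g)
inc([g[0],g[1],.30],.2328+np.pi)
E
```

```text
[0.48645342 0.17610431 0.1345    ]
inc [-3.775 -1.959  0.021] spin -0.2033 tcp [0.2169 0.5051 0.3021] rot [-3.1401e+00 -3.0000e-04  2.7358e+00]
```

View pics/se.png

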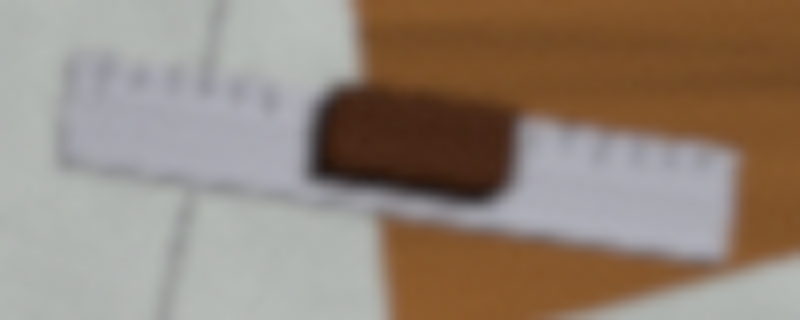

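>>> send_rows(
  increments=[-0.5,-0.26,0,0,-0.95,-0.49,0,0,-0.95,-0.49,0,0],
)

```text
clock: 0.52
tcp_pos: [0.2867, 0.4208, 0.3025]
tcp_rot: [-3.141, 0.0, 2.732]
contact_force: [-0.2, 0.4, -0.0]
width: 0.0926
finger_force: 0.0
```

>>> send_rows(
  increments=[-0.5,-0.26,0,0,-0.95,-0.49,0,0,-0.95,-0.49,0,0],
)

```text
clock: 0.9
tcp_pos: [0.3544, 0.339, 0.3026]
tcp_rot: [-3.141, 0.0, 2.732]
contact_force: [-0.5, 0.4, -0.1]
width: 0.0928
finger_force: 0.0
```

>>> send_rows(
  increments=[-0.5,-0.26,0,0,-0.95,-0.49,0,0,-0.95,-0.49,0,0],
)

```text
clock: 1.27
tcp_pos: [0.4221, 0.2572, 0.3025]
tcp_rot: [3.142, -0.0, 2.733]
contact_force: [-0.6, 0.4, 0.6]
width: 0.0934
finger_force: 0.0
```

>>> send_rows(
  increments=[-0.5,-0.26,0,-0.05,-0.92,-0.49,0,-0.1,-0.92,-0.49,0,-0.15,-0.92,-0.49,0,-0.203,-0.92,-0.49,0,-0.203],
)

```text
clock: 1.9
tcp_pos: [0.4853, 0.1783, 0.3026]
tcp_rot: [3.141, -0.001, -2.91]
contact_force: [-0.1, -0.2, -0.1]
width: 0.0928
finger_force: 0.0
```

```bash
python3 - <<'E'
from h import *
np.set_printoptions(precision=4,suppress=True)
g=jw(JP,[-.065,0,.1345])[0]
inc([g[0],g[1],.30],.2328+np.pi)
C=cam('wrist'); im=snap('wrist','w1')[:,:,::-1].copy()
print(bot.state()['clock'],bot.state()['joint_pos'])
M=[[-.071,0,.143],[-.021,0,.137]]
e1=np.array([np.cos(.6),0,np.sin(.6)]);e2=np.array([0,1,0])
circ=[np.array(M[0])-k*A+.026*(np.cos(t)*e1+np.sin(t)*e2) for k in(0,.028) for t in np.linspace(0,6.28,60)]
for P,col in((circ,(0,255,0)),(M,(255,0,255)),([[x,y,0] for x in(-.055,.055) for y in(-.05,.05)],(0,0,255))):
    for u in w2px('wrist',jw(JP,P),C): cv2.circle(im,tuple(int(v) for v in u),2,col,-1)
cv2.imwrite('pics/w1o.png',im)
E
```

```text
inc [-0.006 -0.024  0.026] spin -0.0003 tcp [0.4853 0.1783 0.3026] rot [ 3.1406 -0.0006 -2.9096]
1.95 [ 0.1355  0.1995  1.6123  0.0008  1.3303 -1.6658]
```

View pics/w1o.png

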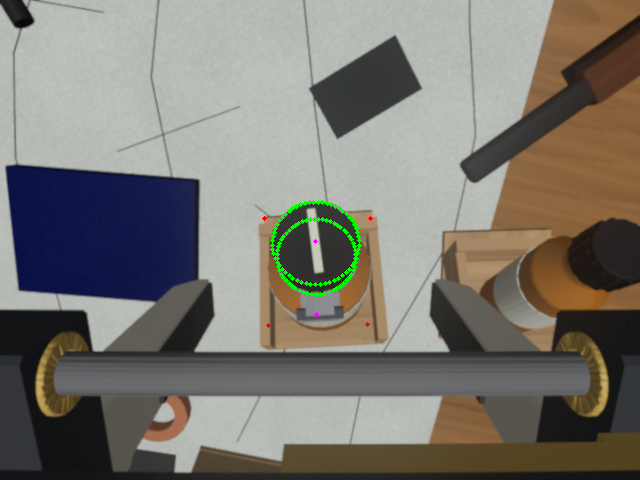

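```bash
cat >> h.py <<'E'
_t=jw(JP,[-.071,0,0])[0]; JY=.285
JP=[_t[0]+.071*np.cos(JY),_t[1]+.071*np.sin(JY),JY]
E
python3 - <<'E'
from h import *
g=jw(JP,[-.066,0,.136])[0]; print(g)
inc([g[0],g[1],.212],JY+np.pi-.5)
E
```

```text
[0.48541359 0.17612588 0.136     ]
inc [ 0.004 -0.02   0.906] spin 0.1417 tcp [0.4854 0.1782 0.3026] rot [ 3.1408e+00 -4.0000e-04 -2.9114e+00]
```

>>> send_rows(
  increments=[0,-0.02,0,0.05,0,-0.02,0.2,0.1,0,-0.02,0.6,0.142,0,-0.02,0.9,0.142,0,-0.02,0.9,0.142],
)

```text
clock: 2.58
tcp_pos: [0.4847, 0.1753, 0.2108]
tcp_rot: [-3.14, -0.005, 2.926]
contact_force: [-0.1, 0.0, 0.8]
width: 0.0931
finger_force: 0.0
```

>>> send_rows(
  increments=[0,0,0,0,0,0,0,0,0,0,0,0,0,0,0,0,0,0,0,0,0,0,0,0],
  gripper=1,
  squeeze=30,
)

```text
clock: 3.32
tcp_pos: [0.4869, 0.175, 0.2132]
tcp_rot: [3.14, 0.001, 2.927]
contact_force: [-0.6, 4.6, 2.9]
width: 0.0546
finger_force: 28.9
```

>>> send_rows(
  increments=[0,0,0,-0.05,0,0,0,-0.1,0,0,0,-0.15,0,0,0,-0.2,0,0,0,-0.25,0,0,0,-0.3,0,0,0,-0.32,0,0,0,-0.32],
)

```text
clock: 4.32
tcp_pos: [0.4864, 0.1737, 0.2137]
tcp_rot: [-3.14, -0.001, -2.351]
contact_force: [-4.3, -0.1, 9.8]
width: 0.0534
finger_force: 32.3
```

```bash
python3 - <<'E'
from h import *
s=bot.state(); print(s['contact_force'],s['wrist_torque'],s['finger_force'])
a=cv2.resize(snap('side','s2')[110:240,245:365,::-1],None,fx=4,fy=4)
b=cv2.resize(snap('wrist','w2')[100:400,150:500,::-1],(350,300))
cv2.imwrite('pics/m3.png',np.hstack([a,np.vstack([b,np.zeros((220,350,3),np.uint8)])])[:600,:800])
E
```

```text
[-4.34661779 -0.06652072  9.81744094] [-0.74204167  0.1127577  -0.67347488] 32.27793574333191
```

View pics/m3.png

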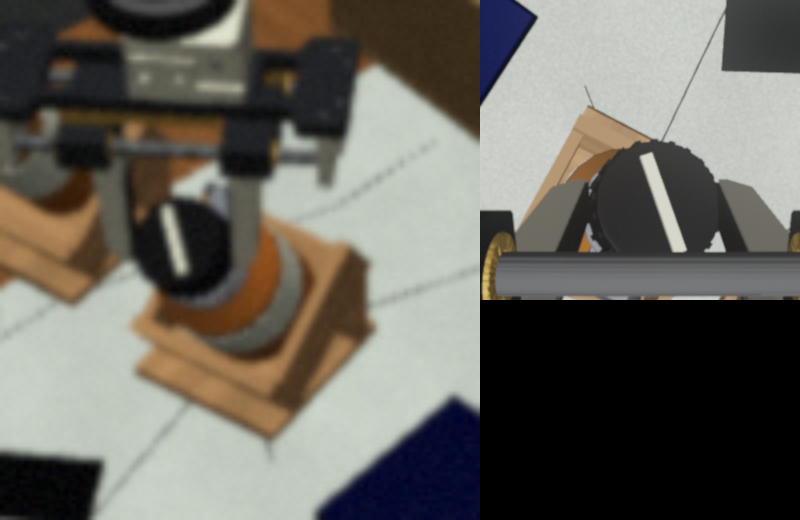

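>>> send_rows(
  increments=[0,0,0,0,0,0,0,0,0,0,0,0,0,0,0,0.05,0,0,0,0.1,0,0,0,0.15,0,0,0,0.2,0,0,0,0.25,0,0,0,0.3,0,0,0,0.32],
  gripper=-0.6,
)

```text
clock: 5.68
tcp_pos: [0.4865, 0.1744, 0.2125]
tcp_rot: [-3.141, -0.0, 2.924]
contact_force: [-0.1, -0.5, -0.3]
width: 0.0742
finger_force: 0.0
```

>>> send_rows(
  increments=[0,0,0,0,0,0,0,0,0,0,0,0,0,0,0,0,0,0,0,0],
  gripper=1,
)

```text
clock: 6.3
tcp_pos: [0.4866, 0.1751, 0.2127]
tcp_rot: [3.14, -0.0, 2.928]
contact_force: [0.7, 5.5, -1.7]
width: 0.0546
finger_force: 31.4
```

>>> send_rows(
  increments=[0,0,0,-0.05,0,0,0,-0.1,0,0,0,-0.15,0,0,0,-0.2,0,0,0,-0.25,0,0,0,-0.3,0,0,0,-0.32,0,0,0,-0.32],
)

```text
clock: 7.3
tcp_pos: [0.4861, 0.1738, 0.2137]
tcp_rot: [-3.141, -0.002, -2.35]
contact_force: [-4.5, 0.3, 8.4]
width: 0.0536
finger_force: 31.7
```

>>> send_rows(
  increments=[0,0,0,0,0,0,0,0,0,0,0,0,0,0,0,0.05,0,0,0,0.1,0,0,0,0.15,0,0,0,0.2,0,0,0,0.25,0,0,0,0.3,0,0,0,0.32],
  gripper=-0.6,
)

```text
clock: 8.55
tcp_pos: [0.4866, 0.1744, 0.2126]
tcp_rot: [-3.141, -0.0, 2.924]
contact_force: [-0.6, 0.4, -0.3]
width: 0.0742
finger_force: 0.0
```

```bash
python3 - <<'E'
from h import *
g=jw(JP,[-.066,0,.136])[0]; inc([g[0],g[1],.212],JY+np.pi-.5)
im=snap('wrist','w3')[150:400,150:500,::-1]; cv2.imwrite('pics/w3c.png',im)
E
```

```text
inc [0.015 0.014 0.006] spin -0.0007 tcp [0.4866 0.1744 0.2126] rot [-3.1413e+00 -2.0000e-04  2.9244e+00]
```

View pics/w3c.png

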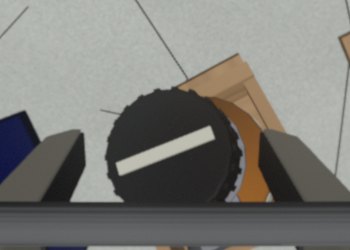

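>>> send_rows(
  increments=[0,0,0,0,0,0,0,0,0,0,0,0,0,0,0,0,0,0,0,0],
  gripper=1,
)

```text
clock: 9.22
tcp_pos: [0.4866, 0.1751, 0.2127]
tcp_rot: [3.14, -0.0, 2.928]
contact_force: [-0.4, 5.9, -1.3]
width: 0.0545
finger_force: 31.4
```

>>> send_rows(
  increments=[0,0,0,-0.05,0,0,0,-0.1,0,0,0,-0.15,0,0,0,-0.2,0,0,0,-0.25,0,0,0,-0.3,0,0,0,-0.32,0,0,0,-0.32],
)

```text
clock: 10.22
tcp_pos: [0.4874, 0.1747, 0.2141]
tcp_rot: [-3.14, 0.003, -2.351]
contact_force: [-0.9, 4.8, 6.2]
width: 0.0541
finger_force: 32.3
```

>>> send_rows(
  increments=[0,0,0,0,0,0,0,0,0,0,0,0,0,0,0,0.05,0,0,0,0.1,0,0,0,0.15,0,0,0,0.2,0,0,0,0.25,0,0,0,0.3,0,0,0,0.32],
  gripper=-0.6,
)

```text
clock: 11.48
tcp_pos: [0.4865, 0.1742, 0.2125]
tcp_rot: [-3.141, -0.0, 2.924]
contact_force: [-0.0, 0.5, 0.5]
width: 0.0743
finger_force: 0.0
```

>>> send_rows(
  increments=[0,0,0,0,0,0,0,0,0,0,0,0,0,0,0,0,0,0,0,0],
  gripper=1,
  squeeze=25,
)

```text
clock: 12.1
tcp_pos: [0.4866, 0.1753, 0.2129]
tcp_rot: [3.14, 0.0, 2.928]
contact_force: [-0.6, 5.3, 0.1]
width: 0.0549
finger_force: 28.7
```

>>> send_rows(
  increments=[0,0,0,-0.05,0,0,0,-0.1,0,0,0,-0.16,0,0,0,-0.16],
)

```text
clock: 12.6
tcp_pos: [0.4851, 0.1742, 0.2123]
tcp_rot: [3.141, -0.004, -2.855]
contact_force: [-5.9, 0.5, 1.6]
width: 0.0515
finger_force: 25.0
```

```bash
python3 - <<'E'
from h import *
s=bot.state(); print(s['contact_force'],s['wrist_torque'])
np.set_printoptions(precision=4,suppress=True)
C=cam('wrist');im=snap('wrist','w4')[:,:,::-1].copy()
# predicted rib for twists
for tw,col in((2.0,(0,0,255)),(2.4,(0,255,0))):
    e1=np.array([np.cos(.6),0,np.sin(.6)])
    d=np.cos(tw)*e1+np.sin(tw)*np.array([0,1,0]); t=np.array([-.071,0,.143])
    q=w2px('wrist',jw(JP,[t-.02*d,t+.02*d]),C).astype(int)
    cv2.line(im,tuple(map(int,q[0])),tuple(map(int,q[1])),col,1)
cv2.imwrite('pics/w4c.png',im[100:400,150:500])
E
```

```text
[-5.93304043  0.46874523  1.62970491] [ 0.38745674  1.01190653 -0.19826303]
```

View pics/w4c.png

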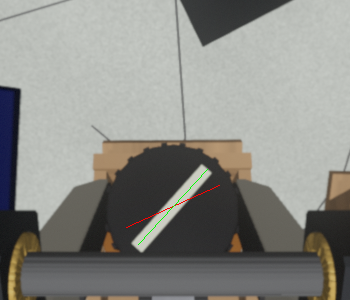

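>>> send_rows(
  increments=[-0.009,0,-0.089,0,-0.036,0,-0.175,0,-0.079,0,-0.254,0,-0.136,0,-0.323,0,-0.207,0,-0.379,0,-0.287,0,-0.419,0,-0.374,0,-0.443,0,-0.42,0,-0.45,0,-0.42,0,-0.45,0],
)

```text
clock: 13.78
tcp_pos: [0.5294, 0.1864, 0.26]
tcp_rot: [-3.14, 0.007, -2.853]
contact_force: [0.1, 1.4, 6.8]
width: 0.0108
finger_force: 3.3
```

```bash
python3 - <<'E'
from h import *
s=bot.state(); print(s['contact_force'],s['wrist_torque'])
a=cv2.resize(snap('side','s5')[100:240,245:345,::-1],None,fx=3,fy=3)
b=cv2.resize(snap('wrist','w5')[100:400,150:500,::-1],(490,420))
cv2.imwrite('pics/m5.png',np.hstack([a,b]))
E
```

```text
[0.13794449 1.36602136 6.83316307] [ 0.11726343 -0.07467009 -0.02605267]
```

View pics/m5.png

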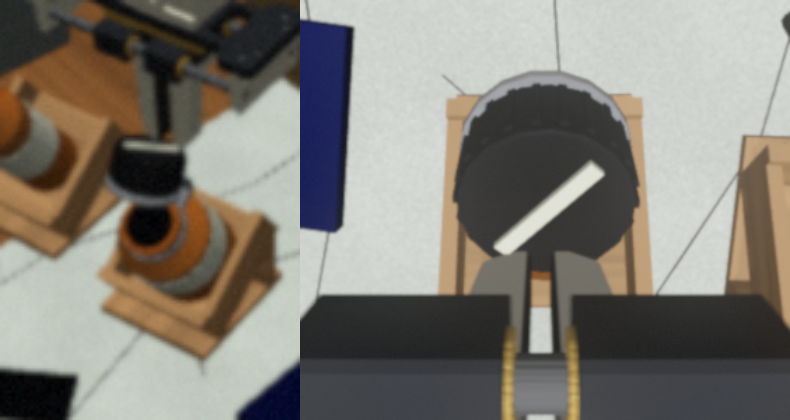

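```bash
cat >> h.py <<'E'
H=np.array([-.021,0,.137])
def fold(th,P):
    c,s=np.cos(th),np.sin(th); return (np.atleast_2d(P)-H)@np.array([[c,0,s],[0,1,0],[-s,0,c]]).T+H
TOP=np.array([-.071,0,.143])
def rib(th,tw=2.4):
    d=np.cos(tw)*np.array([np.cos(.6),0,np.sin(.6)])+np.sin(tw)*np.array([0,1,0])
    return jw(JP,fold(th,[TOP,TOP-.02*d,TOP+.02*d]))
E
python3 - <<'E'
from h import *
np.set_printoptions(precision=4,suppress=True)
for th in(0,.6,.8,.9,1,1.1,1.2,1.3,1.4): print(th,w2px('wrist',rib(th)).round(0).tolist(),fold(th,TOP).round(3).tolist())
print('obs c 328,248 ends 289,279 366,218')
h=jw(JP,[-.021-.100,0,.137])[0]
inc([h[0],h[1],.32],JY+np.pi)
E
```

```text
0 [[326.0, 174.0], [297.0, 202.0], [354.0, 147.0]] [[-0.071, 0.0, 0.143]]
0.6 [[327.0, 211.0], [295.0, 244.0], [360.0, 175.0]] [[-0.059, 0.0, 0.17]]
0.8 [[327.0, 232.0], [294.0, 263.0], [362.0, 198.0]] [[-0.052, 0.0, 0.177]]
0.9 [[327.0, 243.0], [294.0, 273.0], [362.0, 211.0]] [[-0.047, 0.0, 0.18]]
1 [[327.0, 256.0], [294.0, 282.0], [363.0, 226.0]] [[-0.043, 0.0, 0.182]]
1.1 [[327.0, 268.0], [294.0, 292.0], [363.0, 242.0]] [[-0.038, 0.0, 0.184]]
1.2 [[327.0, 281.0], [294.0, 301.0], [364.0, 258.0]] [[-0.034, 0.0, 0.186]]
1.3 [[327.0, 294.0], [295.0, 309.0], [364.0, 275.0]] [[-0.029, 0.0, 0.187]]
1.4 [[327.0, 306.0], [295.0, 317.0], [364.0, 292.0]] [[-0.024, 0.0, 0.187]]
obs c 328,248 ends 289,279 366,218
inc [ 0.996  0.03  -0.599] spin 0.001 tcp [0.529  0.1861 0.2601] rot [-3.1395  0.0061 -2.8533]
```

>>> send_rows(
  increments=[0,0,-0.3,0,0,0,-0.6,0,0.3,0.03,-0.6,0,0.7,0.03,-0.6,0,1,0.03,-0.6,0,1,0.03,-0.4,0,1,0.03,-0.1,0,1,0.03,0.14,0,1,0.03,0.14,0],
)

```text
clock: 15.0
tcp_pos: [0.4296, 0.1603, 0.243]
tcp_rot: [-3.141, -0.002, -2.853]
contact_force: [1.0, 0.3, -0.4]
width: 0.0005
finger_force: 0.0
```

>>> send_rows(
  increments=[-0.1,0,0,0,-0.2,0,0,0,-0.26,0,0,0,-0.32,0,0,0,-0.38,0,0,0,-0.44,0,0,0,-0.5,0,0,0,-0.5,0,0,0],
)

```text
clock: 16.0
tcp_pos: [0.4633, 0.1711, 0.2388]
tcp_rot: [-3.142, -0.042, -2.851]
contact_force: [-42.0, -17.5, 14.9]
width: 0.0005
finger_force: 22.5
```

```bash
python3 - <<'E'
from h import *
np.set_printoptions(precision=4,suppress=True)
s=bot.state();print(s['contact_force'],s['tcp_pos'],jw([0,0,-JY],[np.array(s['tcp_pos'])-[JP[0],JP[1],0]])-H)
E
```

```text
[-41.9964 -17.5446  14.9151] [0.4633 0.1711 0.2388] [[-0.0677  0.0014  0.1018]]
```

>>> send_rows(
  increments=[0.2,0,0,0,0.2,0,-0.26,0,0.2,0,-0.26,0],
)

```text
clock: 16.38
tcp_pos: [0.46, 0.1696, 0.2714]
tcp_rot: [-3.141, 0.004, -2.853]
contact_force: [1.0, 0.5, -0.6]
width: 0.0005
finger_force: 0.0
```

>>> send_rows(
  increments=[-0.1,0,0,0,-0.16,0,0,0,-0.2,0,0,0,-0.24,0,0,0,-0.24,0,0,0],
)

```text
clock: 17.0
tcp_pos: [0.4734, 0.1741, 0.2691]
tcp_rot: [-3.141, -0.024, -2.852]
contact_force: [-34.4, -12.0, 32.2]
width: 0.0004
finger_force: 21.9
```

```bash
cat > st.py <<'E'
from h import *
np.set_printoptions(precision=4,suppress=True)
s=bot.state();print(s['contact_force'],s['tcp_pos'],jw([0,0,-JY],[np.array(s['tcp_pos'])-[JP[0],JP[1],0]])-H-[0,0,.084])
E
python3 st.py
```

```text
[-34.4045 -12.0204  32.1817] [0.4734 0.1741 0.2691] [[-0.0571  0.0015  0.0481]]
```

```bash
cat > fd.py <<'E'
from h import *
from scipy import ndimage as N
np.set_printoptions(precision=1,suppress=True)
def ribpx(n):
    im=imaging.grab_frame(n).astype(int); mn=im.min(2); C=cam(n)
    c=w2px(n,rib(1.0),C)[0]; x,y=c.astype(int); w=30
    cr=mn[y-w:y+w,x-w:x+w]; dark=im.max(2)[y-w:y+w,x-w:x+w]<70
    fill=N.binary_closing(dark,np.ones((7,7)))
    m=(cr>100)&fill
    l,k=N.label(m)
    for i in range(1,k+1):
        p=np.argwhere(l==i)
        if len(p)>5: print(n,'blob',len(p),p.mean(0)[::-1]+[x-w,y-w],'ext',p.min(0)[::-1]+[x-w,y-w],p.max(0)[::-1]+[x-w,y-w])
    for th in(.8,.9,1,1.1,1.2,1.4,1.6,1.8): print(th,w2px(n,rib(th),C).ravel())
ribpx('side'); ribpx('top')
E
python3 fd.py
```

```text
side blob 18 [296.  150.5] ext [292 150] [300 151]
0.8 [293.1 153.7 302.2 153.3 283.9 154.1]
0.9 [294.2 151.6 303.2 151.9 285.  151.4]
1 [295.3 149.6 304.3 150.5 286.3 148.8]
1.1 [296.6 147.8 305.3 149.3 287.7 146.2]
1.2 [297.9 146.  306.4 148.2 289.2 143.8]
1.4 [300.6 143.  308.6 146.4 292.4 139.5]
1.6 [303.3 140.6 310.7 145.3 295.8 135.9]
1.8 [306.  139.1 312.7 144.8 299.3 133.3]
top blob 45 [221.  195.1] ext [219 189] [224 200]
0.8 [215.2 207.3 219.7 199.2 210.6 215.4]
0.9 [214.4 205.2 219.1 197.4 209.6 213. ]
1 [213.6 203.  218.5 195.6 208.6 210.5]
1.1 [212.8 200.7 218.  193.7 207.6 207.8]
1.2 [212.1 198.4 217.4 191.9 206.6 205. ]
1.4 [210.6 193.8 216.4 188.4 204.7 199.3]
1.6 [209.4 189.3 215.6 185.2 203.  193.5]
1.8 [208.3 185.3 215.  182.5 201.5 188.1]
```

>>> send_rows(
  increments=[0.2,0,0,0,0.2,0,-0.3,0,0.2,0,-0.4,0,0.2,0,-0.4,0],
  gripper=-0.6,
)

```text
clock: 17.6
tcp_pos: [0.4635, 0.1707, 0.3096]
tcp_rot: [-3.141, 0.001, -2.853]
contact_force: [-0.6, 0.1, -0.6]
width: 0.0357
finger_force: 0.0
```

```bash
python3 st.py; python3 fd.py | grep blob
```

```text
[-0.6186  0.0906 -0.5578] [0.4635 0.1707 0.3096] [[-0.0676  0.0009  0.0886]]
side blob 27 [293.7 150.5] ext [287 150] [300 151]
top blob 39 [218.9 195.7] ext [217 190] [222 200]
```

>>> send_rows(
  increments=[-0.2,-0.01,0,0,-0.386,-0.01,0,0,-0.386,-0.01,0,0,-0.386,-0.01,0.3,0,-0.386,-0.01,0.63,0,-0.386,-0.01,0.63,0],
  gripper=-0.6,
)

```text
clock: 18.45
tcp_pos: [0.4976, 0.1802, 0.244]
tcp_rot: [3.141, -0.007, -2.853]
contact_force: [-0.7, -1.1, 0.3]
width: 0.0748
finger_force: 0.0
```

>>> send_rows(
  increments=[0,0,0,0,0,0,0,0,0,0,0,0,0,0,0,0,0,0,0,0],
  gripper=1,
  squeeze=50,
)

```text
clock: 19.08
tcp_pos: [0.5007, 0.1797, 0.248]
tcp_rot: [-3.139, 0.002, -2.853]
contact_force: [-1.1, -5.3, 5.0]
width: 0.0507
finger_force: 50.0
```

```bash
python3 st.py; python3 fd.py | grep blob
```

```text
[-1.0768 -5.2735  4.9913] [0.5007 0.1797 0.248 ] [[-0.0293 -0.0008  0.027 ]]
side blob 31 [292.7 150.5] ext [285 150] [300 151]
top blob 36 [220.2 183.8] ext [218 178] [223 188]
```

>>> send_rows(
  increments=[-0.035,0,-0.027,0,-0.073,0,-0.051,0,-0.113,0,-0.07,0,-0.155,0,-0.086,0,-0.199,0,-0.097,0,-0.243,0,-0.104,0,-0.243,0,-0.104,0],
)

```text
clock: 20.05
tcp_pos: [0.5212, 0.1859, 0.256]
tcp_rot: [-3.14, -0.008, -2.853]
contact_force: [-5.8, -7.0, 0.6]
width: 0.0509
finger_force: 50.0
```

```bash
python3 st.py; python3 fd.py | grep blob
```

```text
[-5.7843 -6.9908  0.5679] [0.5212 0.1859 0.256 ] [[-0.008  -0.0007  0.035 ]]
side blob 9 [285.3 157.2] ext [283 156] [288 158]
top blob 14 [216.9 176.1] ext [215 175] [219 177]
top blob 17 [222.5 213.7] ext [219 211] [226 216]
```

>>> send_rows(
  increments=[0,0,0,0,0,0,0,0,0,0,0,0,0,0,-0.2,0,0,0,-0.6,0,0.3,0,-0.9,0,0.9,0,-0.9,0,0.9,0,-0.9,0],
  gripper=-0.8,
)

```text
clock: 21.15
tcp_pos: [0.4332, 0.1617, 0.3472]
tcp_rot: [3.141, -0.002, -2.853]
contact_force: [1.1, -0.6, 0.9]
width: 0.0837
finger_force: 0.0
```

```bash
python3 st.py; python3 fd.py; python3 - <<'E'
from h import *
P=np.array([[423.1,191.9],[507.8,203.8],[505.6,217.8],[422.5,205.6]])
W=px2w('top',P,.008); c=W.mean(0); print(W,c,[np.linalg.norm(W[i]-W[i-1]) for i in range(4)])
for a,b in((0,1),(3,2)): d=W[a]-W[b]; print('yaw of y axis vs +y',np.arctan2(-d[0],d[1]))
E
```

```text
[ 1.1488 -0.6063  0.915 ] [0.4332 0.1617 0.3472] [[-0.0992  0.0008  0.1262]]
side blob 7 [285.7 157.3] ext [284 156] [288 158]
0.8 [293.1 153.7 302.2 153.3 283.9 154.1]
0.9 [294.2 151.6 303.2 151.9 285.  151.4]
1 [295.3 149.6 304.3 150.5 286.3 148.8]
1.1 [296.6 147.8 305.3 149.3 287.7 146.2]
1.2 [297.9 146.  306.4 148.2 289.2 143.8]
1.4 [300.6 143.  308.6 146.4 292.4 139.5]
1.6 [303.3 140.6 310.7 145.3 295.8 135.9]
1.8 [306.  139.1 312.7 144.8 299.3 133.3]
top blob 34 [220.1 207. ] ext [218 202] [223 211]
0.8 [215.2 207.3 219.7 199.2 210.6 215.4]
0.9 [214.4 205.2 219.1 197.4 209.6 213. ]
1 [213.6 203.  218.5 195.6 208.6 210.5]
1.1 [212.8 200.7 218.  193.7 207.6 207.8]
1.2 [212.1 198.4 217.4 191.9 206.6 205. ]
1.4 [210.6 193.8 216.4 188.4 204.7 199.3]
1.6 [209.4 189.3 215.6 185.2 203.  193.5]
1.8 [208.3 185.3 215.  182.5 201.5 188.1]
[[ 0.56084565 -0.28835532  0.008     ]
 [ 0.52810841 -0.48968019  0.008     ]
 [ 0.49423186 -0.48227265  0.008     ]
 [ 0.52738684 -0.28548404  0.008     ]] [ 0.52764319 -0.38644805  0.008     ] [np.float64(0.033581787265103635), np.float64(0.2039691886629169), np.float64(0.03467697434568374), np.float64(0.19956203976448098)]
yaw of y axis vs +y -0.16119809964004217
yaw of y axis vs +y -0.16691263353048144
```

```bash
python3 - <<'E'
from h import *
im=imaging.grab_frame('side').astype(int)
for r in range(128,166,1): print(r,''.join('.:-=+*#%@'[min(8,v//28)] for v in im[r,272:328].min(1)),''.join('K' if p.max()<70 else 'o' if p[0]>p[2]+60 else ' ' if p.min()>110 else 'g' for p in im[r,272:328]))
E
```

```text
128 :::::::::::------------::::::::::::::::::::::::::::::::: ooooooooooogggggggggggggoooooooooooooooooooooooooooooooo
129 :::::::::::------------::::::::::::::::::::::::::::::::: ooooooooooogggggggggggggoooooooooooooooooooooooooooooooo
130 :::::::::::------------::::::::::::::::::::::::::::::::: ooooooooooogggggggggggggoooooooooooooooooooooooooooooooo
131 :::::::::::------------::::::::::::::::::::::::::::::::- ooooooooooogggggggggggggoooooooooooooooooooooooooooooooo
132 :::::::::::------------:::::::::::::::::::::::::::::::-= ooooooooooogggggggggggggooooooooooooooooooooooooooooooog
133 ::::::::::::-----------:::::::::::::::::::::::::::::-=+* ooooooooooogggggggggggggooooooooooooooooooooooooooooog  
134 ::::::::::::-----------:::::::::::::::::::::::::::--+**# ooooooooooooggggggggggggooooooooooooooooooooooooooog    
135 ::::::::::::------------:::::::::::::::::::::::::-=+*### oooooooooooogggggggggggggooooooooooooooooooooooooog     
136 -:::::::::::-----------::::::::::::::::::::::::-=+*##### oooooooooooogggggggggggggooooooooooooooooooooooog       
137 ---:::::::::-----------:::::::::::
[... 2670 characters left out ...]
     
160 :::::::::::::::-==+++====-:::::::::-=*################## gggggggggggggggggg   gggggKKKKKKKKKKg                   
161 :::::::::::::::::-=+++=====--------:-+################## gggggggggggggKKgggg   gggggggggggKKKg                   
162 :::::::--::::::::=+**+===========----=**################ gggggggooggggKgggg    gggggggggggggggg                  
163 ::::::-----:::::-+##*=--============-=++*############### gggKggooooooggggg    googggggggggggggg                  
164 ::::::-------::=+##*+-::-=========+=---=++**############ ggggggoooooooggg     ooogggg gggg  ggoooo               
165 :::::---------=+##*+-:..::--==+++++=-:-===++****######## gggggoooooooogg     oooooooggg     gooooooo
```

```bash
python3 - <<'E'
from h import *
inc([.52,.01,.34],1.721)
m=imaging.camera_model('wrist'); print(m)
E
```

```text
inc [-0.356 -1.692  0.077] spin 0.544 tcp [0.4377 0.1621 0.3477] rot [-3.1415e+00  2.0000e-03 -2.8530e+00]
{'fx': 417.6398243647927, 'fy': 417.6398243647927, 'cx': 321.5672575913042, 'cy': 238.395117191687, 'distortion': array([-0.02050795,  0.        ,  0.        ,  0.        ,  0.        ]), 'hand_eye': array([[-7.55480214e-04, -9.66591961e-01, -2.56318963e-01,
         7.14520001e-02],
       [ 9.99999678e-01, -7.99182596e-04,  6.63372736e-05,
         8.17535276e-04],
       [-2.68966730e-04, -2.56318831e-01,  9.66592254e-01,
        -8.16369758e-02],
       [ 0.00000000e+00,  0.00000000e+00,  0.00000000e+00,
         1.00000000e+00]])}
```

>>> send_rows(
  increments=[-0.09,-0.45,0,0,-0.18,-0.95,0,0,-0.18,-0.95,0,0],
)

```text
clock: 21.68
tcp_pos: [0.484, 0.0734, 0.3466]
tcp_rot: [-3.141, 0.0, -2.857]
contact_force: [-0.1, 0.6, -0.8]
width: 0.0836
finger_force: 0.0
```

>>> send_rows(
  increments=[-0.1,-0.4,0,0.055,-0.176,-0.74,0.077,0.11,-0.176,-0.74,0.077,0.165,-0.176,-0.74,0.077,0.22,-0.176,-0.74,0.077,0.275,-0.176,-0.74,0.077,0.33,-0.176,-0.74,0.077,0.385,-0.176,-0.74,0.077,0.44,-0.176,-0.74,0.077,0.5,-0.176,-0.74,0.077,0.544],
)

```text
clock: 22.92
tcp_pos: [0.52, 0.011, 0.3392]
tcp_rot: [-3.142, -0.001, 1.717]
contact_force: [-0.5, 0.3, -1.1]
width: 0.0837
finger_force: 0.0
```

```bash
cat > slab.py <<'E'
from h import *
from scipy.optimize import minimize
np.set_printoptions(precision=4,suppress=True)
def corners(x,y,a,hx,hy):
    c,s=np.cos(a),np.sin(a); L=np.array([[-hx,hy],[hx,hy],[hx,-hy],[-hx,-hy]])
    return L@np.array([[c,s],[-s,c]])+[x,y]
if __name__=='__main__':
    C=cam('wrist'); im=snap('wrist','w7'); print(bot.state()['tcp_pos'],bot.state()['tcp_rot'])
    i=im.astype(int); m=((i[:,:,2]>i[:,:,0]+25)&(i[:,:,0]<60)).astype(np.uint8)
    m=cv2.morphologyEx(m,cv2.MORPH_OPEN,np.ones((5,5)))
    print(w2px('wrist',np.c_[corners(.557,-.012,.15,.06,.085),np.full(4,.015)],C).round(0).tolist())
    for c in cv2.findContours(m,0,2)[0]:
        if cv2.contourArea(c)<2000: continue
        P=cv2.approxPolyDP(c,8,True)[:,0]; print('poly',cv2.contourArea(c),P.tolist())
        W=px2w('wrist',P,.015,C)[:,:2]; print(W,[np.linalg.norm(W[k]-W[k-1]) for k in range(len(W))])
E
python3 slab.py
```

```text
[0.52   0.011  0.3392] [-3.1415 -0.0007  1.7118]
[[294.0, 144.0], [420.0, 144.0], [411.0, 309.0], [297.0, 310.0]]
poly 18711.5 [[297, 144], [299, 306], [407, 306], [418, 146]]
[[ 0.4879  0.064 ]
 [ 0.5116 -0.1005]
 [ 0.6239 -0.0841]
 [ 0.602   0.0789]] [np.float64(0.11510951219384148), np.float64(0.16616827008975169), np.float64(0.11355034624410834), np.float64(0.16447385877852586)]
```

```bash
cat > fitq.py <<'E'
from h import *
np.set_printoptions(precision=4,suppress=True)
def quad(m,P,z,C):
    "edge lines of mask's biggest blob -> world corner/yaws; P rough px corners"
    c=max(cv2.findContours(m,0,cv2.CHAIN_APPROX_NONE)[0],key=cv2.contourArea)[:,0].astype(float)
    W=px2w('wrist',c,z,C)[:,:2]; Q=px2w('wrist',P,z,C)[:,:2]; out=[]
    for k in range(4):
        a,b=Q[k],Q[(k+1)%4]; d=(b-a); L=np.linalg.norm(d); d/=L; n=np.array([-d[1],d[0]])
        t=(W-a)@d; o=(W-a)@n; s=(t>.12*L)&(t<.88*L)&(abs(o)<.005)
        vx,vy,x0,y0=cv2.fitLine(W[s].astype(np.float32),cv2.DIST_HUBER,0,1e-5,1e-5).ravel()
        out.append(((x0,y0),np.arctan(vy/vx) if abs(vx)>abs(vy) else np.arctan(-vx/vy),s.sum()))
    return out
def inter(l1,l2):
    (p,a,_),(q,b,_)=l1,l2
    return p,a
E
python3 - <<'E'
from fitq import *
C=cam('wrist'); i=imaging.grab_frame('wrist').astype(int)
m=((i[:,:,2]>i[:,:,0]+25)&(i[:,:,0]<60)).astype(np.uint8); m=cv2.morphologyEx(m,cv2.MORPH_OPEN,np.ones((5,5)))
P=[[297,144],[299,306],[407,306],[418,146]]
for l in quad(m,P,.015,C): print(l)
# profile across near edge: row 225
print(i[225,285:312].tolist())
E
```

```text
((np.float32(0.4987549), np.float32(-0.01693306)), np.float32(0.15254992), np.int64(123))
((np.float32(0.56397337), np.float32(-0.09252769)), np.float32(0.15802667), np.int64(83))
((np.float32(0.6138367), np.float32(-0.0011846579)), np.float32(0.14922424), np.int64(122))
((np.float32(0.5436178), np.float32(0.07196517)), np.float32(0.14106882), np.int64(92))
[[167, 171, 166], [167, 172, 166], [166, 170, 165], [166, 170, 165], [167, 170, 165], [167, 170, 165], [166, 170, 165], [167, 170, 165], [169, 173, 168], [169, 173, 167], [156, 160, 156], [103, 107, 111], [49, 53, 78], [41, 44, 77], [42, 46, 77], [41, 44, 77], [40, 45, 76], [41, 45, 77], [39, 44, 77], [37, 42, 74], [39, 43, 76], [39, 42, 76], [39, 44, 77], [39, 42, 76], [35, 40, 74], [37, 41, 76], [35, 39, 75]]
```

```bash
python3 - <<'E'
from h import *
inc([.5276,-.3864,.25],1.407)
E
```

```text
inc [-3.94  -0.518  0.892] spin 0.0999 tcp [0.5199 0.0109 0.3392] rot [-3.1415e+00 -6.0000e-04  1.7209e+00]
```

>>> send_rows(
  increments=[-0.5,-0.06,0,0,-1,-0.13,0,0],
)

```text
clock: 23.28
tcp_pos: [0.522, -0.0908, 0.3394]
tcp_rot: [3.141, -0.0, 1.727]
contact_force: [1.0, -1.0, 0.1]
width: 0.0834
finger_force: 0.0
```

>>> send_rows(
  increments=[-0.5,-0.06,0,0,-1,-0.13,0,0],
)

```text
clock: 23.52
tcp_pos: [0.5241, -0.1927, 0.3393]
tcp_rot: [3.141, -0.0, 1.725]
contact_force: [0.4, 0.9, 0.2]
width: 0.0837
finger_force: 0.0
```

>>> send_rows(
  increments=[-0.5,-0.06,0.1,0,-1,-0.13,0.2,0],
)

```text
clock: 23.78
tcp_pos: [0.5263, -0.2937, 0.3191]
tcp_rot: [3.141, -0.0, 1.725]
contact_force: [1.2, -0.5, 0.2]
width: 0.0834
finger_force: 0.0
```

>>> send_rows(
  increments=[-0.5,-0.06,0.2,0.05,-0.94,-0.13,0.69,0.1,-0.94,-0.13,0.69,0.1,-0.94,-0.13,0.69,0.1],
)

```text
clock: 24.28
tcp_pos: [0.5273, -0.3868, 0.2502]
tcp_rot: [-3.141, -0.001, 1.41]
contact_force: [0.2, -0.2, -0.2]
width: 0.0833
finger_force: 0.0
```

```bash
python3 - <<'E'
from fitq import *
s=bot.state();print(s['tcp_pos'],s['tcp_rot'],s['clock'])
C=cam('wrist'); im=snap('wrist','w8'); hsv=cv2.cvtColor(im,cv2.COLOR_RGB2HSV)
def box(x,y,a,hx,hy,z):
    c,s=np.cos(a),np.sin(a); L=np.array([[-hx,hy],[hx,hy],[hx,-hy],[-hx,-hy]]); return np.c_[L@np.array([[c,s],[-s,c]])+[x,y],np.full(4,z)]
B=w2px('wrist',box(.5276,-.3864,-.164,.013,.028,.042),C); S=w2px('wrist',box(.5276,-.3864,-.164,.017,.1,.008),C)
print('block pred',B.round(0).tolist(),'edge pred',S.round(0).tolist())
u,v=B.mean(0).astype(int); print('block col',hsv[v,u],im[v,u])
for k in range(4):
    q=(S[k]*.9+S.mean(0)*.1).astype(int)
    if 0<=q[0]<640 and 0<=q[1]<480: print(q,im[q[1],q[0]],hsv[q[1],q[0]])
for r in range(0,480,8): print('%3d'%r,''.join('B' if (p[0]<110 and p[0]>p[2]+15) else 'o' if p[0]>p[2]+35 else '#' if (int(p[2])>=int(p[0])+3 and p[2]>100) else '.' if p[0]>120 else 'k' for p in im[r,::8]))
E
```

```text
[ 0.5273 -0.3868  0.2502] [-3.141  -0.0012  1.41  ] 24.275
block pred [[305.0, 192.0], [342.0, 192.0], [341.0, 268.0], [306.0, 268.0]] edge pred [[301.0, 87.0], [347.0, 88.0], [343.0, 335.0], [303.0, 335.0]]
block col [ 11 116  77] [77 55 42]
[302  99] [165 167 165] [ 60   3 167]
[344  99] [148 149 151] [110   5 151]
[340 322] [151 151 153] [120   3 153]
[305 322] [166 168 170] [105   6 170]
  0 ................kkk.............................................................
  8 .................................k..............................................
 16 ................................................................................
 24 ................................................................................
 32 ................................................................................
 40 ................................................................................
 48 ................................................................................
 56 ................................................................................
 64 .....................
[... 3694 characters left out ...]
kkkkkkkkkBBookkkkkkk
416 kkkkkkkkkBBkkkkkkkkkkkoo..####...o..####...oooooBoooookkkkkkkkkkkkkkkkBBkkkkkkkk
424 kkkkkkkkkkkkkkkkkkkkk.ooo..##...ooo.####....ooooBoooookkkkkkkkkkkkkkkkkkkkkkkkkk
432 kkkkkkkkkkkkkkkkkkkkk.ooo...###.oooo........ooooBoooookkkkkkkkkkkkkkkkkkkkkkkkkk
440 kkkkkkkkkkkkkkkkkkkk#.....#.###..oo...###....oooooooookkkkkkkkkkkkkkkkkkBBBBBBBB
448 kkkkkkkkkkkkkkkkkkkk....###.####BBBBBBBBBBBBBBBBBBBBBBBBBBBBBBBBBBBBBBBBBBBBBBBB
456 kkkkkkkkkkkkkkkkkkk.##..###.....BBBBBBBBBBBBBBBBBBBBBBBBBBBBBBBBBBBBBBBBBBBBBBBB
464 kkkkkkkkkkkkkkkkkkk####.###...##BBBBBBBBBBBBBBBBBBBBBBBBBBBBBBBBBBBBBBBBBBBBBBBB
472 kkkkkkkkkkkkkkkkkkkkkkkkkkkBk.kkBBBBBBBBBBBBBBBBBBBBBBBBBBBBBBBBkkkkkkkkkkkkkkkk
```

```bash
python3 - <<'E'
from fitq import *
C=cam('wrist'); im=imaging.grab_frame('wrist'); i=im.astype(int)
m=((i[:,:,0]<115)&(i[:,:,0]>i[:,:,2]+12)).astype(np.uint8); m[:,:290]=0;m[:,360:]=0;m[:180]=0;m[285:]=0
m=cv2.morphologyEx(m,cv2.MORPH_OPEN,np.ones((3,3)))
ys,xs=np.nonzero(m); print(xs.min(),xs.max(),ys.min(),ys.max())
for l in quad(m,[[305,192],[306,268],[341,268],[342,192]],.042,C): print('blk',l)
# bar edges: gradient positions on rows 100..180 and 280..330
g=cv2.GaussianBlur(cv2.cvtColor(im,cv2.COLOR_RGB2LAB),(3,3),0).astype(float)
for c0,nm in((301,'L'),(346,'R')):
    pts=[]
    for r in list(range(96,176,4))+list(range(284,328,4)):
        ctr=c0+(2 if r>250 and nm=='L' else -2 if r>250 else 0)
        gx=np.abs(g[r,ctr-5:ctr+7]-g[r,ctr-7:ctr+5]).sum(1); pts.append([ctr-6+gx.argmax(),r,gx.max()])
    pts=np.array(pts); W=px2w('wrist',pts[:,:2],.008,C)
    vx,vy,x0,y0=cv2.fitLine(W[:,:2].astype(np.float32),cv2.DIST_HUBER,0,1e-4,1e-5).ravel(); print(nm,np.arctan(-vx/vy),x0,y0, pts[:,0].tolist())
E
```

```text
306 340 189 264
blk ((np.float32(0.51672757), np.float32(-0.37987915)), np.float32(-0.17082758), np.int64(58))
blk ((np.float32(0.5231425), np.float32(-0.4112227)), np.float32(-0.17005697), np.int64(26))
blk ((np.float32(0.538557), np.float32(-0.39316526)), np.float32(-0.15064034), np.int64(58))
blk ((np.float32(0.5347357), np.float32(-0.35732454)), np.float32(-0.16146338), np.int64(28))
L -0.17342803 0.516931 -0.34841353 [301.0, 301.0, 301.0, 301.0, 301.0, 301.0, 301.0, 301.0, 301.0, 301.0, 301.0, 295.0, 301.0, 300.0, 300.0, 300.0, 301.0, 301.0, 301.0, 300.0, 301.0, 301.0, 301.0, 301.0, 301.0, 301.0, 301.0, 301.0, 301.0, 301.0, 301.0]
R -0.1724487 0.5476827 -0.37185335 [347.0, 347.0, 346.0, 346.0, 347.0, 347.0, 347.0, 347.0, 344.0, 347.0, 346.0, 345.0, 345.0, 345.0, 346.0, 345.0, 346.0, 346.0, 346.0, 346.0, 342.0, 342.0, 342.0, 342.0, 342.0, 342.0, 342.0, 342.0, 342.0, 341.0, 341.0]
```

>>> send_rows(
  increments=[0.006,0.007,0.4,0,0.006,0.007,0.85,0,0.006,0.007,0.85,0],
)

```text
clock: 24.75
tcp_pos: [0.527, -0.3844, 0.1638]
tcp_rot: [-3.137, -0.003, 1.41]
contact_force: [0.4, -0.0, -0.1]
width: 0.0839
finger_force: 0.0
```

>>> send_rows(
  increments=[0,0,0.4,0,0,0,0.62,0,0,0,0.62,0],
)

```text
clock: 25.12
tcp_pos: [0.5282, -0.3865, 0.1047]
tcp_rot: [3.141, 0.0, 1.408]
contact_force: [0.3, -0.3, 0.1]
width: 0.084
finger_force: 0.0
```

>>> send_rows(
  increments=[0,0,0,0,0,0,0,0,0,0,0,0,0,0,0,0,0,0,0,0,0,0,0,0],
  gripper=1,
  squeeze=30,
)

```text
clock: 25.88
tcp_pos: [0.5275, -0.3869, 0.1034]
tcp_rot: [-3.141, -0.0, 1.407]
contact_force: [0.1, -0.2, 0.4]
width: 0.0281
finger_force: 0.0
```

```bash
python3 - <<'E'
from h import *
s=bot.state();print(s['contact_force'],s['width'])
inc([.4804,-.0214,.13],1.721)
E
```

```text
[ 0.08255806 -0.18184377  0.37220992] 0.028085838718181898
inc [ 3.529 -1.061 -0.266] spin -0.1 tcp [ 0.5275 -0.3869  0.1034] rot [-3.1414e+00 -1.0000e-04  1.4068e+00]
```

>>> send_rows(
  increments=[0,0,0,0,0,0,0,0,0,0,-0.3,0,0,0,-0.7,0,0,0,-0.7,0],
)

```text
clock: 26.5
tcp_pos: [0.5287, -0.3881, 0.1764]
tcp_rot: [3.137, 0.004, 1.407]
contact_force: [-0.2, -0.5, -2.9]
width: 0.0259
finger_force: 30.0
```

```bash
python3 - <<'E'
from h import *
s=bot.state();print(s['contact_force'],s['width'],s['finger_force'])
inc([.4626,-.0241,.17],1.721)
E
```

```text
[-0.1809817  -0.47770326 -2.90181402] 0.025912204385482255 29.98657912015915
inc [ 3.483 -1.246  0.064] spin -0.1 tcp [ 0.5287 -0.3881  0.1764] rot [3.1367 0.0037 1.4069]
```

Held (2.5 N weight). Travel.

>>> send_rows(
  increments=[0.4,-0.15,0,0,0.9,-0.32,0,0,0.9,-0.32,0,0],
)

```text
clock: 26.88
tcp_pos: [0.5086, -0.2881, 0.1709]
tcp_rot: [-3.136, -0.005, 1.41]
contact_force: [0.8, -0.2, -2.8]
width: 0.0261
finger_force: 30.0
```

>>> send_rows(
  increments=[0.5,-0.18,0,0,0.9,-0.32,0,0,0.9,-0.32,0,0],
)

```text
clock: 27.25
tcp_pos: [0.4923, -0.1959, 0.1718]
tcp_rot: [-3.138, -0.002, 1.41]
contact_force: [0.2, -0.6, -3.4]
width: 0.0254
finger_force: 30.0
```

>>> send_rows(
  increments=[0.5,-0.18,0,0,0.9,-0.32,0,0,0.9,-0.32,0,0],
)

```text
clock: 27.62
tcp_pos: [0.476, -0.1032, 0.1724]
tcp_rot: [-3.139, -0.001, 1.409]
contact_force: [0.9, -0.7, -3.0]
width: 0.0261
finger_force: 30.0
```

>>> send_rows(
  increments=[0.4,-0.15,0,-0.05,0.78,-0.28,0,-0.1,0.78,-0.28,0,-0.1,0.78,-0.28,0,-0.1],
)

```text
clock: 28.12
tcp_pos: [0.463, -0.0246, 0.1733]
tcp_rot: [3.141, 0.001, 1.72]
contact_force: [0.1, -0.3, -2.3]
width: 0.0257
finger_force: 30.0
```

```bash
python3 - <<'E'
from h import *
s=bot.state();print(s['contact_force'],s['width'],s['finger_force'])
inc([.4626,-.0241,.104],1.721)
E
```

```text
[ 0.06992614 -0.34108205 -2.26796988] 0.025668996629453673 29.989887177944183
inc [ 0.006 -0.003  0.693] spin -0.0004 tcp [ 0.463  -0.0246  0.1733] rot [3.1409e+00 1.1000e-03 1.7197e+00]
```

>>> send_rows(
  increments=[0.006,0,0.3,0,0.006,0,0.6,0,0.006,0,0.69,0,0.006,0,0.7,0,0.006,0,0.7,0],
)

```text
clock: 28.75
tcp_pos: [0.4627, -0.0235, 0.1039]
tcp_rot: [3.14, 0.001, 1.72]
contact_force: [0.5, 0.1, -3.0]
width: 0.0254
finger_force: 30.0
```

>>> send_rows(
  increments=[0,0.06,0,0,0,0.12,0,0,0,0.15,0,0,0,0.17,0,0,0,0.19,0,0,0,0.2,0,0,0,0.21,0,0,0,0.21,0,0],
)

```text
clock: 29.75
tcp_pos: [0.4812, -0.0196, 0.1031]
tcp_rot: [-3.138, -0.001, 1.721]
contact_force: [-5.0, -1.3, -0.6]
width: 0.0257
finger_force: 30.0
```

```bash
python3 - <<'E'
from h import *
s=bot.state();print(s['contact_force'],s['wrist_torque'],s['width'],s['finger_force'])
inc([.4804,-.0214,.104],1.721)
E
```

```text
[-4.96819195 -1.27570211 -0.62239558] [-0.47471458  0.94883786  0.00540113] 0.025688866036130516 29.991888999938965
inc [-0.017 -0.011 -0.009] spin 0.0001 tcp [ 0.4812 -0.0196  0.1031] rot [-3.1382e+00 -6.0000e-04  1.7214e+00]
```

>>> send_rows(
  increments=[0,0.01,0.006,0,0,0.01,0.006,0],
)

```text
clock: 30.0
tcp_pos: [0.4814, -0.0195, 0.1029]
tcp_rot: [-3.137, -0.001, 1.722]
contact_force: [-9.0, -3.3, 7.1]
width: 0.026
finger_force: 30.0
```

>>> send_rows(
  increments=[0,-0.01,0,0,0,-0.015,0,0,0,-0.015,0,0,0,-0.015,0,0,0,-0.015,-0.2,0,0,-0.015,-0.6,0,0,-0.015,-1,0,0,-0.015,-1,0],
  gripper=-0.2,
)

```text
clock: 31.0
tcp_pos: [0.4842, -0.0201, 0.2059]
tcp_rot: [3.135, 0.003, 1.721]
contact_force: [0.3, -0.9, -0.6]
width: 0.056
finger_force: 0.0
```

>>> send_rows(
  increments=[0.1,-0.2,-0.5,0,0.1,-0.2,-1,0,0.1,-0.2,-1,0,0.1,-0.2,-1,0],
  gripper=-0.8,
)

```text
clock: 31.5
tcp_pos: [0.4605, -0.0126, 0.3016]
tcp_rot: [-3.14, -0.001, 1.721]
contact_force: [-1.0, -0.4, -0.3]
width: 0.0834
finger_force: 0.0
```

```bash
python3 - <<'E'
from fitq import *
s=bot.state();print(s['clock'],s['tcp_pos'],s['tcp_rot'][2])
C=cam('wrist'); im=snap('wrist','w9'); i=im.astype(int)
m=((i[:,:,2]>i[:,:,0]+22)&(i[:,:,0]<70)).astype(np.uint8); m=cv2.morphologyEx(m,cv2.MORPH_OPEN,np.ones((5,5)))
c=max(cv2.findContours(m,0,2)[0],key=cv2.contourArea); P=cv2.approxPolyDP(c,8,True)[:,0]; print(P.tolist())
if len(P)==4:
  for l in quad(m,P,.015,C): print('slab',l)
u=np.array([np.cos(.15),np.sin(.15)]);v=np.array([-u[1],u[0]])
c0=np.array([.5565,-.0099])
print('pred bar px', w2px('wrist',[[*(c0+a*u+b*v),.008] for a,b in((-.094,.1),(-.06,.1),(-.06,-.1),(-.094,-.1))],C).round(1).tolist())
print('pred blk px', w2px('wrist',[[*(c0+a*u+b*v),.042] for a,b in((-.09,.028),(-.064,.028),(-.064,-.028),(-.09,-.028))],C).round(1).tolist())
m=((i[:,:,0]<115)&(i[:,:,0]>i[:,:,2]+12)).astype(np.uint8); m=cv2.morphologyEx(m,cv2.MORPH_OPEN,np.ones((5,5)))
for c in cv2.findContours(m,0,2)[0]:
    if 400<cv2.contourArea(c)<6000: print('brown',cv2.boundingRect(c),cv2.minAreaRect(c))
for f in(.86,.7,-.7,-.86): # rows along bar
    a=w2px('wrist',[[*(c0+k*u+f*.1*v),.008] for k in(-.11,-.04)],C); r=int(a[:,1].mean()); x0,x1=int(a[0,0]),int(a[1,0])
    print(r,x0,im[r,x0:x1].mean(1).astype(int).tolist())
E
```

```text
31.5 [ 0.4605 -0.0126  0.3016] 1.7210795724550247
[[366, 129], [361, 308], [418, 308], [424, 278], [483, 304], [501, 130]]
pred bar px [[324.5, 108.1], [364.0, 108.1], [358.8, 321.2], [324.2, 321.3]]
pred blk px [[329.4, 197.4], [361.0, 197.4], [359.5, 262.1], [329.2, 262.2]]
brown (532, 332, 40, 85) ((553.17919921875, 373.57977294921875), (85.61968994140625, 34.5384407043457), 81.08507537841797)
brown (72, 331, 40, 85) ((90.17634582519531, 372.9546813964844), (34.87984085083008, 84.4365463256836), 7.969610214233398)
brown (330, 192, 30, 65) ((344.5, 224.0), (64.0, 29.0), 90.0)
brown (594, 144, 26, 58) ((603.6417846679688, 170.82046508789062), (18.04155731201172, 59.70679473876953), 14.796762466430664)
brown (418, 11, 142, 38) ((489.45074462890625, 33.54099655151367), (16.261795043945312, 144.8101348876953), 76.75948333740234)
124 306 [176, 178, 178, 179, 178, 176, 176, 175, 174, 174, 173, 172, 172, 175, 176, 175, 176, 176, 172, 172, 170, 168, 168, 169, 169, 169, 170, 170, 170, 168, 166, 166, 168, 168, 168, 169, 170, 170, 169, 167, 165, 163, 165, 169, 173, 171, 170, 170, 172, 171, 17
[... 534 characters left out ...]
 307 [174, 172, 174, 176, 176, 176, 176, 176, 175, 173, 173, 172, 173, 171, 171, 172, 172, 166, 170, 174, 175, 176, 175, 175, 172, 171, 169, 171, 171, 172, 172, 171, 169, 169, 168, 168, 170, 171, 174, 174, 174, 172, 172, 171, 170, 169, 170, 173, 173, 172, 170, 161, 120, 69, 52, 54, 55, 56, 53, 54, 54, 54, 52, 53, 51, 51, 50, 53, 51, 51, 50, 53, 50]
308 307 [174, 173, 173, 172, 171, 172, 172, 173, 174, 175, 175, 175, 174, 174, 174, 173, 173, 169, 171, 174, 175, 175, 175, 174, 173, 171, 169, 171, 172, 172, 171, 170, 169, 168, 168, 169, 170, 172, 173, 174, 172, 171, 167, 152, 138, 133, 135, 136, 136, 137, 148, 157, 129, 85, 61, 58, 60, 57, 57, 57, 58, 57, 58, 56, 55, 56, 56, 56, 57, 56, 55, 56]
```

```bash
python3 - <<'E'
from fitq import *
C=cam('wrist'); im=imaging.grab_frame('wrist'); i=im.astype(int)
m=((i[:,:,2]>i[:,:,0]+22)&(i[:,:,0]<70)).astype(np.uint8); m=cv2.morphologyEx(m,cv2.MORPH_OPEN,np.ones((5,5)))
u=np.array([np.cos(.15),np.sin(.15)]);v=np.array([-u[1],u[0]])
S=quad(m,[[366,129],[361,308],[483,308],[501,130]],.015,C)
for l in S: print('slab u,v',u@l[0],v@l[0],'yaw',l[1],l[2])
b=((i[:,:,0]<115)&(i[:,:,0]>i[:,:,2]+12)).astype(np.uint8); b[:,:310]=0;b[:,380:]=0;b[:180]=0;b[275:]=0
b=cv2.morphologyEx(b,cv2.MORPH_OPEN,np.ones((5,5)))
for l in quad(b,[[330,192],[330,257],[360,257],[360,192]],.042,C): print('blk u,v',u@l[0],v@l[0],'yaw',l[1],l[2])
for r in(135,165,285):print(r,(i[r,318:368,2]-i[r,318:368,1]).tolist())
E
```

```text
slab u,v 0.4897949130078107 -0.09081503227701987 yaw 0.14958663 136
slab u,v 0.5258848475255796 -0.17623387838623697 yaw 0.14932251 48
slab u,v 0.6063013677038365 -0.10786331489263618 yaw 0.14500731 135
slab u,v 0.5410660329533924 -0.01028167140420017 yaw 0.1394442 102
blk u,v 0.4595684351773111 -0.08937566413848334 yaw 0.15519938 49
blk u,v 0.47250012984569756 -0.11502658986997973 yaw 0.15021917 23
blk u,v 0.4834397473499201 -0.08955613046107727 yaw 0.14373657 49
blk u,v 0.47008670194040075 -0.060982655675193134 yaw 0.15013883 23
135 [-4, -4, -5, -5, -4, -5, -5, -4, -1, 0, 1, 2, 2, 3, 3, 3, 3, 3, 3, 3, 3, 2, 3, 2, 2, 3, 3, 2, 3, 3, 3, 3, 2, 2, 3, 2, 3, 2, 2, 2, 3, 2, 3, 2, 3, 2, 1, 6, 21, 31]
165 [-5, -5, -4, -2, -1, -2, -3, -1, 0, 2, 2, 3, 2, 3, 3, 2, 3, 3, 3, 2, 4, 2, 2, 2, 2, 3, 3, 3, 3, 2, 2, 2, 3, 3, 2, 3, 3, 3, 2, 3, 3, 3, 3, 3, 2, 1, 2, 21, 33, 35]
285 [-5, -5, -6, -5, -5, -5, -4, -2, 2, 2, 3, 2, 2, 2, 2, 2, 4, 2, 2, 2, 3, 2, 2, 3, 2, 3, 3, 3, 3, 3, 2, 3, 2, 3, 3, 3, 3, 2, 2, 3, 3, 3, 3, 7, 22, 31, 32, 32, 33, 33]
```

```bash
python3 - <<'E'
from h import *
for n in('top','side'):
    im=imaging.grab_frame(n); C=cam(n); dark=(im.max(2)<75).astype(np.uint8); res=[]
    e1=np.array([np.cos(.6),0,np.sin(.6)])
    for th in np.arange(.6,1.95,.1):
        P=[TOP-k*A+.026*(np.cos(t)*e1+np.sin(t)*np.array([0,1,0])) for k in(0,.028) for t in np.linspace(0,6.28,40)]
        h=cv2.convexHull(w2px(n,jw(JP,fold(th,P)),C).astype(np.float32)).astype(int)
        k=np.zeros_like(dark); cv2.fillConvexPoly(k,h,1); K=cv2.dilate(k,np.ones((5,5)))
        # ring outside should not be dark
        res.append((round(th,1),round(float(dark[k>0].mean()-dark[(K-k)>0].mean()),2)))
    print(n,res)
E
```

```text
top [(np.float64(0.6), 0.32), (np.float64(0.7), 0.29), (np.float64(0.8), 0.31), (np.float64(0.9), 0.37), (np.float64(1.0), 0.44), (np.float64(1.1), 0.51), (np.float64(1.2), 0.61), (np.float64(1.3), 0.61), (np.float64(1.4), 0.32), (np.float64(1.5), 0.25), (np.float64(1.6), 0.15), (np.float64(1.7), 0.07), (np.float64(1.8), 0.03), (np.float64(1.9), 0.0)]
side [(np.float64(0.6), 0.1), (np.float64(0.7), 0.13), (np.float64(0.8), 0.11), (np.float64(0.9), 0.17), (np.float64(1.0), 0.29), (np.float64(1.1), 0.33), (np.float64(1.2), 0.4), (np.float64(1.3), 0.34), (np.float64(1.4), 0.18), (np.float64(1.5), 0.06), (np.float64(1.6), -0.0), (np.float64(1.7), -0.06), (np.float64(1.8), -0.09), (np.float64(1.9), -0.12)]
```

```bash
python3 -c "
from h import *
print(order.finish_job())"
```

```text
the job is handed in; nothing more can be done
None
```

I handed the job in at about 32 s of the 72 s allowed, and the handover gave no pass or fail result. By camera, the oil cap is unscrewed to its stop (about 2.4 rad, read before folding) and folded back about 1.25 rad. The straightedge is flush on the slab's near long edge and about 5 mm off centre. I never touched the tall bottle.

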